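# Clamp a notebook in a press with a fold-out crank handle

### The job

Clamp the glued notebook in the little book press: swing the folded crank handle on top of the handwheel fully upright, wind the wheel clockwise until the pressing plate bears firmly on the notebook (you feel the crank turn clearly stiff) without forcing it, then fold the handle flat again so that the notebook stays clamped. Leave the spools and the tape roll beside the press where they are.

Things in the scene. Friction and masses are not known exactly. Their poses are not given: they have to be found in the camera images.
- press: Steel book press bolted down: base 190 x 250 x 20 mm, posts 100 mm left and right, a cross beam 105 to 125 mm high with a flat handwheel on it. Origin: centre of its underside. In it lies a notebook (210 x 153 x 16 mm) on a packing board of unknown height: its top is anywhere from 38 to 46 mm above the worktop, and where the plate meets it must be felt
- platen: Wooden pressing plate 130 x 150 mm under the beam, hung on stiff disc springs (1 mm of give per 40 N) from a yoke that slides on the posts; origin at the centre of its underside, about 66 mm above the worktop at first. It goes down 30 mm per turn of the wheel clockwise. Bearing firmly means a push of 40 to 120 N on the notebook; over 150 N crushes it
- wheel_center (a point): Point on the vertical axis of the handwheel, on its flat upper face (145 mm above the worktop). Wheel: aluminium disc, diameter 132 mm, 12 mm thick, black rim band
- handle_hinge (a point): Hinge of the folding handle, near the wheel's rim: 55 mm from the wheel's axis, 19 mm above the wheel's face. The hinge line is level, along the wheel's tangent. The point moves with the wheel
- grip_point (a point): On the centre line of the handle's black grip, 72 mm from the hinge. Grip 18 mm thick, 20 to 90 mm from the hinge; handle ends at 94 mm. Folded, it lies level from the hinge inward across the wheel's middle, 19 mm above the face (10 mm of air below). Upright, it ends 258 mm above the worktop. The grip spins freely on the handle: hold it tight, gripper direction constant, while cranking
- crank_handle (a joint): Folding hinge: 0 = flat on the wheel, 1.571 = upright (a stop at either end). It stays wherever it is left; a push of about 1 N at the grip moves it
- crank_wheel (a joint): Handwheel angle, rad, grows clockwise from above; 4.8 mm of plate travel per rad. Runs freely with about 3.6 N of tangential push at the upright handle (1 N more per rad/s of speed, less at a pause); each 10 N on the notebook adds 0.87 N: 8 to 12 N of push is firmly clamped, 15 N the limit. Let go, it springs back a trifle and friction keeps some 30 to 40 N on the notebook
- spool_a: Thread spool 29 x 29 x 46 mm standing left of the press; origin at its underside. Leave it alone
- spool_b: Thread spool 29 x 29 x 50 mm standing left of the press, farther back; origin at its underside. Leave it alone
- tape_roll: Roll of adhesive tape lying flat, 100 mm across, 25 mm high, right of the press; origin at its underside. Leave it alone

How it is judged:
On the way, in this order (a step that is already met when the one before it is completed fails the run):
1. the handle is swung upright while the plate is still clear of the notebook (value of joint crank_handle above 1.4 rad and contact force between platen and anything else below 1 N), for 0.2 s.
2. with the handle upright the plate is wound down until it bears on the notebook with more than 40 N (value of joint crank_handle above 1.3 rad and contact force between platen and anything else above 40 N), for 0.1 s.
At the end, for the whole second after the job is handed in: The handle lies flat on the wheel (within 0.1 rad), the plate still bears on the notebook with more than 15 N, the wheel is at rest (value of joint crank_handle below 0.1 rad and contact force between platen and anything else above 15 N and velocity of joint crank_wheel between -0.05 and 0.05 rad/s); the robot touches nothing.
It fails at once if the notebook is crushed: the plate bears on it with more than 150 N (contact force between platen and anything else above 150 N).
It fails at once if a spool or the tape roll is moved by more than 20 mm (distance of any of spool_a, spool_b, tape_roll from where it was at the start of the episode above 0.02 m).
It also fails if it takes over 72 s, if anything falls off the work surface, if the arm or the gripper's body presses on something with over 40 N, if the wrist force passes 120 N, or if a joint passes its speed limit or range.

### The arm

A 7-joint arm with a two-finger parallel gripper is mounted at the origin on a cart in front of the work surface, level with it; the furniture and walls round the work are solid. World frame = base frame: x ahead of the robot, y to its left, z up, the work surface at z = 0. Lengths are in m, angles in rad, forces in N, time in s.
With the tool pointing down it reaches from about 0.35 to 0.9 m from the base axis. Payload 8.1 kg.
Tool frame: the origin (TCP) lies on the centre line of the jaws, within the pads' length; the fingertips stand 14 mm ahead of it and the grasp point (between the pads) lies 5 mm behind it; z points along the fingers, y is the direction in which the jaws open and shut (so a half turn about z gives the same grasp; the last joint's range is limited). The gripper opens to 92 mm and grips with 3 to 60 N. Pads are 19 mm wide; open, the fingers measure 130 mm over their backs; the gripper's body (75 mm by 190 mm) begins 47 mm behind the grasp point.
Start: joints at [-1.415, 0.434, 0.025, 1.573, -0.012, 1.134, -0.075], TCP at [0.16, 0.604, 0.241] pointing down, gripper open.
Joint ranges: [-2.62, 2.62], [-0.44, 2.09], [-1.27, 1.32], [0.08, 2.57], [-1.32, 4.46], [0.12, 2], [-2.74, 2.74]. Speed limits (rad/s): [2.22, 2.22, 3.01, 3.01, 3.14, 3.14, 3.14].

### API

Orientations are given as a rotation vector (axis times angle).
In Python, from cell import observe, eyes, arm gives the robot as it stands.
- The arm moves only by the tool step_arm, never from a script. Its argument "series" is a list that holds one entry, the list of rows, each a list of 5 numbers: the finger opening in m, from 0 to 0.0918, then the shift along the world's x, y, z in m, then the turn about the world's z in degrees. In form: [[[hand, dx, dy, dz, spin], ...]]. A call has 1 to 20 rows; each row is the pose to reach, as a shift and turn from the pose measured when the call began; what a row does not reach only later rows make up. A row lasts 1/12 s, in which the tool goes at most 41.7 mm and 7.16 degrees, less where a joint would pass 70% of its speed; a pose out of reach is approached as far as the arm can. A call with a gripper value outside its range is refused whole. The fingers move at their own pace and stop on an object; "squeeze" is the grip in N (left out, the last holds). Time passes only in rows, so rows that repeat a pose let the fingers close. It gives the time, the measured TCP pose, the force and the opening at its end, in the units of the state.
- observe(): the state, without advancing time (a new reading comes with each control period).
- eyes.get_image(name): name is "scene" or "side" or "wrist"; returns (picture, depth): 480x640x3 uint8, red, green, blue; 480x640 float32, m along the optical axis (not along the pixel's ray), 0 where there is no reading.
- eyes.camera_params(name): a dict with "intrinsics" (3x3 intrinsics, pixels), "position" and "attitude" of the camera in the world. Camera axes: x right, y down, z forward; pixel columns grow to the right and rows downward; lengths in m; the calibration is good to about 2 mm. A picture is of the moment at which its call begins: read the wrist's pose just before it. camera_params takes no time and is no camera call; for the wrist camera it gives the pose at the moment of the call.
- arm.sign_off(): hands the job in, once; it reports no verdict.
The state is a dict: "clock": time; "joints": joint angles; "dq": joint speeds; "joint_efforts": joint torques, N m; "position": TCP position; "ee_rot": TCP orientation; "force": force on the tool from outside, world axes, zero at the start; "ft_torque": the same for the moment, N m; "width": opening from 0.0 (shut) to 1.0 (fully open).
Only numpy, scipy, OpenCV 4.12 (cv2) and the standard library are available. Lean on these libraries where they do the work, as an engineer would, in place of code of your own. Each camera call takes 0.05 s, during which the arm holds its last target.

## Working session

There is one attempt and no reset: what is moved stays moved. The work goes in short steps, Python scripts to look and compute and a tool call to move; the robot and the scene stay as the last step left them, time stands still between calls to the robot, and variables do not carry over. Pictures are saved under pics/ and viewed, and the job is handed in when it is done.

Besides the shell and the picture viewer there is one more tool, called after "Call:" as name([rows], argument=value, ...), one row to a line, values as JSON. step_arm: Moves the arm, as the interface text tells. Its arguments: {"type":"object","properties":{"series":{"type":"array"},"squeeze":{"type":"number"}},"required":["series"]}

```bash
mkdir -p pics; ls
python3 - <<'E'
from cell import observe, eyes, arm
import cv2
s=observe();print(s)
for n in ("scene","side","wrist"):
    p=eyes.camera_params(n);print(n,p)
    im,d=eyes.get_image(n);cv2.imwrite(f"pics/{n}0.png",im[:,:,::-1])
    import numpy as np;np.savez(f"pics/{n}0.npz",im=im,d=d,K=p["intrinsics"],t=p["position"],R=p["attitude"])
E
```

```text
pics
{'clock': 0.0, 'joints': array([-1.4146092 ,  0.43524438,  0.02498833,  1.57408691, -0.0115944 ,
        1.13400904, -0.07509651]), 'dq': array([-3.22047900e-04,  1.74605787e-04,  1.93377135e-03, -7.79523553e-04,
       -5.74147397e-05, -2.22569921e-03,  4.58427305e-04]), 'joint_efforts': array([ 9.61826336e-04, -6.67871904e+01,  9.86006297e-01, -3.14460218e+01,
       -6.02407311e-02,  4.29772201e-02,  1.88463505e-04]), 'position': array([0.1598813 , 0.60369826, 0.23993579]), 'ee_rot': array([-4.05483055e-01, -3.11526358e+00,  2.51627453e-03]), 'force': array([-0.0843547 , -0.02695739, -0.04511819]), 'ft_torque': array([-0.01427436, -0.01905769, -0.02662691]), 'width': 1.0014262631628927}
scene {'intrinsics': array([[526.93391449,   0.        , 311.02658673],
       [  0.        , 526.93391449, 241.19194844],
       [  0.        ,   0.        ,   1.        ]]), 'position': array([0.27501607, 0.58047676, 0.8234027 ]), 'attitude': array([-0.67081008,  2.75646675, -0.9619153 ])}
side {'intrinsics': array([[460.92346443,   0.        , 320.05343318],
       [  0.        , 460.92346443, 232.35804726],
       [  0.        ,   0.        ,   1.        ]]), 'position': array([0.37863599, 0.74326177, 0.64369592]), 'attitude': array([-0.32512003,  2.699837  , -1.37536995])}
wrist {'intrinsics': array([[417.67655041,   0.        , 316.05013337],
       [  0.        , 417.67655041, 230.79288264],
       [  0.        ,   0.        ,   1.        ]]), 'position': array([0.09434788, 0.62278638, 0.38269343]), 'attitude': array([2.31997639, 1.78623134, 0.22960023])}
```

View pics/scene0.png

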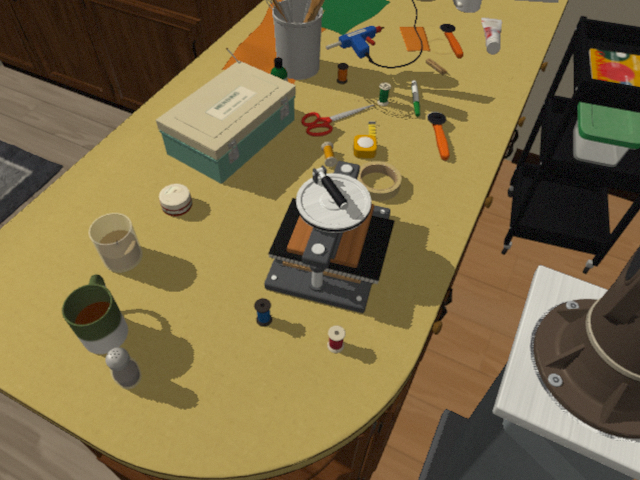

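View pics/side0.png

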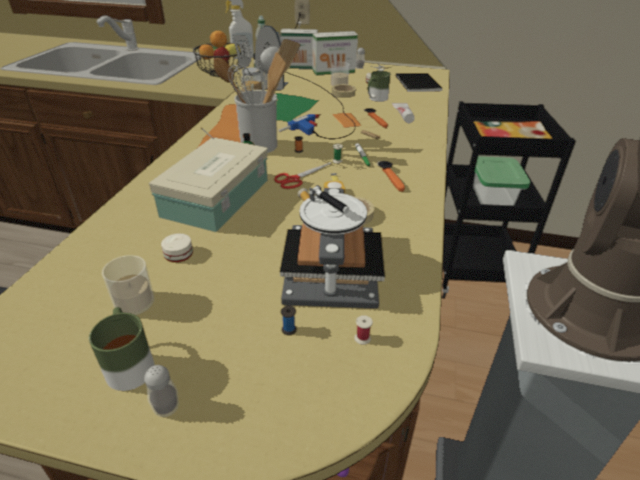

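View pics/wrist0.png

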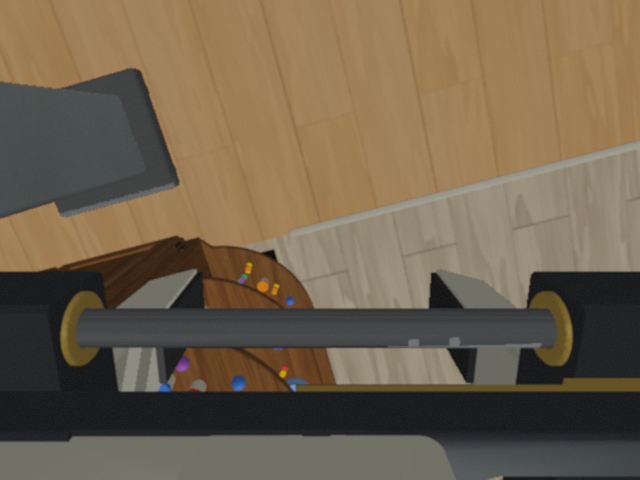

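The scene shows the press with its wheel centre near (334,202). The handle's hinge bracket is near (320,173), with the black grip pointing inward to about (343,205). I'll measure these from depth.

```bash
cat > h.py <<'E'
import numpy as np,cv2
from scipy.spatial.transform import Rotation as Ro
def load(f):
    z=np.load(f);return z['im'],z['d'],z['K'],z['t'],Ro.from_rotvec(z['R']).as_matrix()
def cloud(f):
    im,d,K,t,R=load(f)
    v,u=np.mgrid[0:480,0:640]
    P=np.stack([(u-K[0,2])/K[0,0]*d,(v-K[1,2])/K[1,1]*d,d],-1)@R.T+t
    P[d<=0]=np.nan
    return im,P
def proj(f,X):
    im,d,K,t,R=load(f)
    c=(np.asarray(X)-t)@R; c=c@K.T; return c[...,:2]/c[...,2:]
E
python3 - <<'E'
from h import *
for n,(u,v) in (("scene",(334,202)),("side",(334,212))):
    f=f"pics/{n}0.npz"; im,P=cloud(f)
    c=P[v-60:v+60,u-70:u+70].reshape(-1,3); col=im[v-60:v+60,u-70:u+70].reshape(-1,3).astype(int)
    k=(abs(c[:,2]-.145)<.004); print(n,"face pts",k.sum())
    q=c[k]; 
    (x,y),r=cv2.minEnclosingCircle(q[:,:2].astype(np.float32)); print("enc",x,y,r,np.median(q[:,2]))
    near=np.hypot(c[:,0]-x,c[:,1]-y)<.075
    hp=c[near&(c[:,2]>.155)&(c[:,2]<.19)]; hc=col[near&(c[:,2]>.155)&(c[:,2]<.19)]
    blk=hp[hc.sum(1)<150]; 
    print("handle",len(hp),hp.mean(0),"black",len(blk))
    vx,vy,x0,y0=cv2.fitLine(blk[:,:2].astype(np.float32),cv2.DIST_HUBER,0,.01,.01).ravel()
    print("dir",vx,vy,np.degrees(np.arctan2(vy,vx)),"pt",x0,y0,"ext",np.percentile((blk[:,:2]-[x0,y0])@[vx,vy],[1,99]), np.percentile((hp[:,:2]-[x0,y0])@[vx,vy],[1,99]),"z",np.percentile(blk[:,2],[5,50,95]))
    s=cv2.resize(im[v-70:v+130,u-100:u+100],None,fx=3,fy=3,interpolation=cv2.INTER_CUBIC);cv2.imwrite(f"pics/{n}z.png",s[:,:,::-1])
    m=(np.abs(P[...,2]-.02)<.003); q=P[m]; q=q[np.hypot(q[:,0]-x,q[:,1]-y)<.17][:,:2]; print("base",cv2.minAreaRect(q.astype(np.float32)))
E
```

```text
scene face pts 2708
enc 0.5205152034759521 -0.0010318909771740437 0.0679791271686554 0.14334901107255482
handle 519 [ 0.53033647 -0.00410212  0.16920399] black 286
dir 0.8262565 -0.56329405 -34.28391 pt 0.52284133 0.0026568247 ext [-0.03112326  0.05054124] [-0.03773021  0.06112694] z [0.16432218 0.17144204 0.17424167]
base ((0.5246748924255371, -0.01707877218723297), (0.18934157490730286, 0.28713223338127136), 11.070807456970215)
side face pts 1517
enc 0.5217095017433167 -0.00371314724907279 0.06799384951591492 0.14291153289415837
handle 394 [ 0.53177    -0.00540398  0.16755927] black 165
dir 0.8035601 -0.59522367 -36.52858 pt 0.52158934 0.004812686 ext [-0.02474345  0.0370217 ] [-0.03290193  0.06639883] z [0.16362288 0.16938262 0.17241889]
base ((0.5227873921394348, -0.0023845285177230835), (0.18898962438106537, 0.25083568692207336), 11.000691413879395)
```

```bash
ls pics
```

```text
scene0.npz
scene0.png
scenez.png
side0.npz
side0.png
sidez.png
wrist0.npz
wrist0.png
```

View pics/scenez.png

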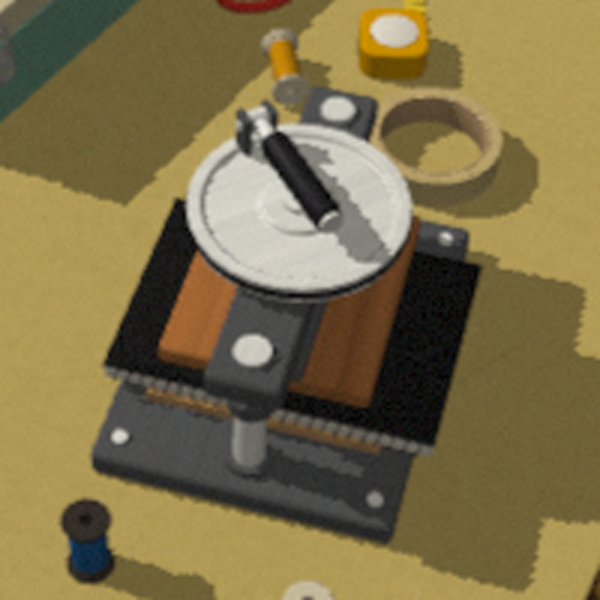

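View pics/sidez.png

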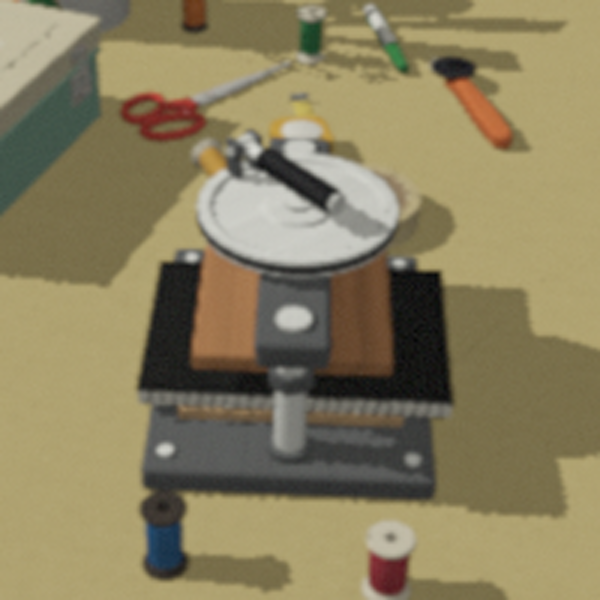

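Call:
step_arm([
  [[0.09,0,0,0.04,0],[0.09,0.01,-0.02,0.08,-2],[0.09,0.03,-0.05,0.1,-4],[0.09,0.05,-0.08,0.1,-6],[0.09,0.07,-0.11,0.1,-8],[0.09,0.09,-0.14,0.1,-10],[0.09,0.11,-0.17,0.1,-12],[0.09,0.13,-0.2,0.1,-14],[0.09,0.15,-0.23,0.1,-16],[0.09,0.17,-0.26,0.1,-18],[0.09,0.19,-0.29,0.1,-20],[0.09,0.21,-0.32,0.1,-20],[0.09,0.23,-0.36,0.1,-20],[0.09,0.25,-0.4,0.1,-20],[0.09,0.27,-0.44,0.1,-20],[0.09,0.29,-0.48,0.1,-20],[0.09,0.31,-0.52,0.1,-20],[0.09,0.33,-0.56,0.1,-20],[0.09,0.35,-0.59,0.1,-20],[0.09,0.36,-0.6,0.1,-20]],
])

```text
clock: 1.82
position: [0.5206, -0.0009, 0.3405]
ee_rot: [0.946, 2.995, -0.003]
force: [0.5, 0.1, 0.9]
width: 0.978
```

```bash
cat > snap.py <<'E'
import sys,cv2,numpy as np
from cell import observe,eyes
k=sys.argv[1]
for n in sys.argv[2:]:
    p=eyes.camera_params(n); im,d=eyes.get_image(n)
    cv2.imwrite(f"pics/{n}{k}.png",im[:,:,::-1]);np.savez(f"pics/{n}{k}.npz",im=im,d=d,K=p["intrinsics"],t=p["position"],R=p["attitude"])
s=observe();print(s['clock'],s['position'],s['ee_rot'],s['force'],s['ft_torque'],s['width'],s['joints'])
E
python3 snap.py 1 wrist scene
```

```text
1.9167 [ 0.5214287  -0.00117049  0.34006645] [ 0.95063432  2.99293523 -0.00507149] [-0.14231875  0.44887518  0.59002117] [-0.07256764  0.03862719  0.02292708] 0.9774731477895512 [-0.56740522  0.19817747  0.57168251  1.6995793  -0.10792009  1.2760821
  0.98245288]
```

View pics/wrist1.png

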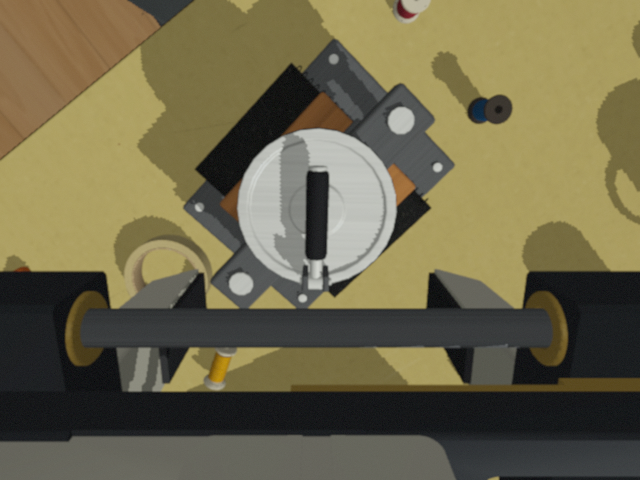

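The wrist view shows the wheel centred at about (317,207), the hinge at (316,278) and the grip running straight up to (317,170). The handle is perpendicular to the jaw axis.

Run:
```python
from h import *
f="pics/wrist1.npz"; im,P=cloud(f)
im_,d,K,t,R=load(f)
def ray(u,v,z):
    r=R@np.array([(u-K[0,2])/K[0,0],(v-K[1,2])/K[1,1],1]);return t+r*(z-t[2])/r[2]
g=im.astype(int)
m=(abs(P[...,2]-.145)<.004)&(g.min(2)>100); m[:100]=0;m[300:]=0
print("face z",np.nanmedian(P[...,2][m]))
q=np.argwhere(m)[:,::-1].astype(np.float32)
c=cv2.convexHull(q); e=cv2.fitEllipse(c); print(e)
print("centre",ray(*e[0],.145), "depth-based", P[m][:,:2].min(0)/2+P[m][:,:2].max(0)/2)
b=(g.sum(2)<150)&(P[...,2]>.155)&(P[...,2]<.19); b[:140]=0;b[300:]=0;b[:,:260]=0;b[:,380:]=0
q=np.argwhere(b)[:,::-1].astype(np.float32);print(len(q),q.min(0),q.max(0),np.nanpercentile(P[b][:,2],[5,50,95]))
vx,vy,u0,v0=cv2.fitLine(q,cv2.DIST_L2,0,.01,.01).ravel()
a,b2=ray(u0+vx/vy*(175-v0),175,.164),ray(u0+vx/vy*(255-v0),255,.164)
print("line",a,b2,np.degrees(np.arctan2(*(b2-a)[1::-1])))
C=ray(*e[0],.145)
n=(b2-a)/np.linalg.norm(b2-a); print("perp off",np.cross(n[:2],C[:2]-a[:2]))
for v in (168,170,259,278):print(v,ray(317,v,.164),(ray(317,v,.164)-C)@n)
```

```text
face z 0.14282375266907604
((316.9386291503906, 205.70216369628906), (155.2613067626953, 158.22706604003906), 88.87577056884766)
centre [0.52096219 0.00094093 0.145     ] depth-based [ 0.52365305 -0.00097552]
1782 [304. 171.] [327. 276.] [0.16650264 0.17032151 0.17201859]
line [0.49838075 0.01696318 0.164     ] [ 0.55008436 -0.02102168  0.164     ] -36.30343667347344
perp off 0.0004573939315645828
168 [0.49395548 0.01990902 0.164     ] -0.0329947908394928
170 [0.49519539 0.01904055 0.164     ] -0.03148136288934887
259 [ 0.5536131  -0.02187695  0.164     ] 0.03982272766423521
278 [ 0.56696463 -0.03122876  0.164     ] 0.05611947044454669<stdin>:18: DeprecationWarning: Arrays of 2-dimensional vectors are deprecated. Use arrays of 3-dimensional vectors instead. (deprecated in NumPy 2.0)
```

Call:
step_arm([
  [[0.06,-0.007,0.005,-0.03,-1],[0.06,-0.014,0.011,-0.06,-1],[0.06,-0.014,0.011,-0.09,-1],[0.06,-0.014,0.011,-0.12,-1],[0.05,-0.014,0.011,-0.14,-1],[0.05,-0.014,0.011,-0.155,-1],[0.05,-0.014,0.011,-0.165,-1],[0.05,-0.014,0.011,-0.172,-1],[0.045,-0.014,0.011,-0.175,-1],[0.04,-0.014,0.011,-0.175,-1]],
], squeeze=6)

```text
clock: 2.75
position: [0.5074, 0.0101, 0.165]
ee_rot: [0.976, 2.985, -0.005]
force: [-0.1, -0.3, -0.1]
width: 0.463
```

```bash
python3 snap.py 2 wrist side
```

```text
2.85 [0.50794178 0.00992355 0.16578198] [ 0.97629545  2.98363864 -0.00409916] [ 0.10518602 -0.72877495 -0.00105919] [-0.08448853 -0.03148585 -0.0712846 ] 0.4379676840396236 [-0.52535667  0.34839229  0.5169753   1.98133174 -0.21922815  0.86514191
  1.04704747]
```

View pics/wrist2.png

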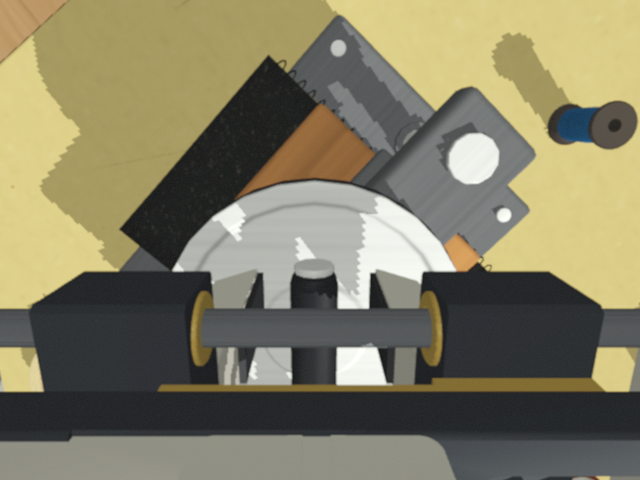

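View pics/side2.png

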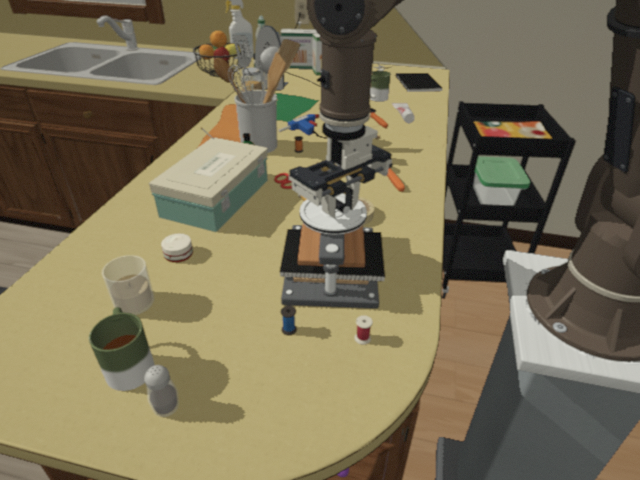

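The handle at u≈315 sits centred between the finger pads (263 and 372). I'll close lightly.

Call:
step_arm([
  [[0.03,0,0,-0.001,0],[0.022,0,0,-0.001,0],[0.015,0,0,-0.001,0],[0.012,0,0,-0.001,0],[0.012,0,0,-0.001,0],[0.012,0,0,-0.001,0]],
], squeeze=8)

```text
clock: 3.35
position: [0.5075, 0.0093, 0.1648]
ee_rot: [0.977, 2.984, -0.005]
force: [-2.7, -3.3, 2.7]
width: 0.191
```

Run:
```python
import numpy as np
a=np.radians(-36.3);L=.072
for k in range(1,16):
    t=np.pi/2*k/15; r=L*(1-np.cos(t)); print(k,round(r*np.cos(a),4),round(r*np.sin(a),4),round(L*np.sin(t),4))
```

```text
1 0.0003 -0.0002 0.0075
2 0.0013 -0.0009 0.015
3 0.0028 -0.0021 0.0222
4 0.005 -0.0037 0.0293
5 0.0078 -0.0057 0.036
6 0.0111 -0.0081 0.0423
7 0.0149 -0.0109 0.0482
8 0.0192 -0.0141 0.0535
9 0.0239 -0.0176 0.0582
10 0.029 -0.0213 0.0624
11 0.0344 -0.0253 0.0658
12 0.0401 -0.0295 0.0685
13 0.046 -0.0338 0.0704
14 0.052 -0.0382 0.0716
15 0.058 -0.0426 0.072
```

Call:
step_arm([
  [[0.012,0.0003,-0.0002,0.0075,0],[0.012,0.0013,-0.0009,0.015,0],[0.012,0.003,-0.002,0.022,0],[0.012,0.005,-0.0037,0.029,0],[0.012,0.008,-0.006,0.036,0],[0.012,0.011,-0.008,0.042,0],[0.012,0.015,-0.011,0.048,0],[0.012,0.019,-0.014,0.0535,0]],
])

```text
clock: 4.02
position: [0.5266, -0.0049, 0.219]
ee_rot: [0.977, 2.984, -0.005]
force: [-3.1, -0.6, -0.8]
width: 0.193
```

```bash
python3 snap.py 3 side scene
python3 - <<'E'
import cv2
a=cv2.imread('pics/side3.png')[130:330,220:460];cv2.imwrite('pics/side3z.png',cv2.resize(a,None,fx=3,fy=3))
E
```

```text
4.1167 [ 0.5274121  -0.00536226  0.21953697] [ 0.97821933  2.98237261 -0.00437724] [-5.98431812 -0.50655806  5.58690144] [-0.23912291  1.41676248 -0.03933977] 0.1906511997278502 [-0.51380358  0.31438497  0.54476261  1.87314795 -0.18699134  1.00326962
  1.04691064]
```

View pics/side3z.png

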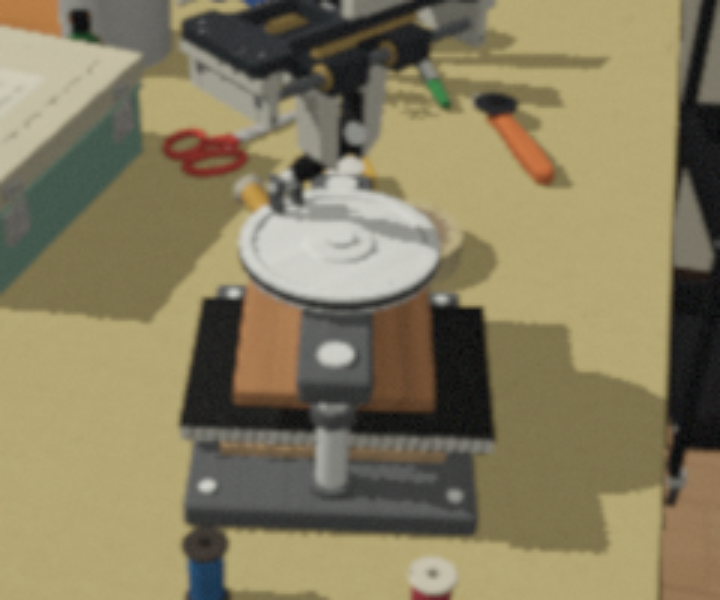

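Call:
step_arm([
  [[0.012,0.004,-0.003,0.0035,0],[0.012,0.009,-0.0068,0.0077,0],[0.012,0.0147,-0.0108,0.011,0],[0.012,0.02,-0.015,0.0138,0],[0.012,0.026,-0.019,0.0157,0],[0.012,0.032,-0.0235,0.0168,0],[0.012,0.037,-0.027,0.017,0],[0.012,0.037,-0.027,0.017,0],[0.012,0.037,-0.027,0.017,0],[0.012,0.037,-0.027,0.017,0]],
])

```text
clock: 4.95
position: [0.5656, -0.0335, 0.2372]
ee_rot: [0.979, 2.979, -0.005]
force: [-1.6, -4.0, 4.5]
width: 0.197
```

```bash
python3 snap.py 4 side scene wrist
python3 - <<'E'
import cv2
a=cv2.imread('pics/side4.png')[90:290,220:460];cv2.imwrite('pics/side4z.png',cv2.resize(a,None,fx=3,fy=3,interpolation=2))
E
```

```text
5.1 [ 0.5651754  -0.03319314  0.23707996] [ 0.97846391  2.98014574 -0.00484244] [-2.14483461 -4.68925328  5.19250122] [-1.01249007  0.31000849  0.00673473] 0.19634505837152091 [-0.44535028  0.3638928   0.55305926  1.76114988 -0.20973628  1.07228439
  1.11489338]
```

View pics/side4z.png

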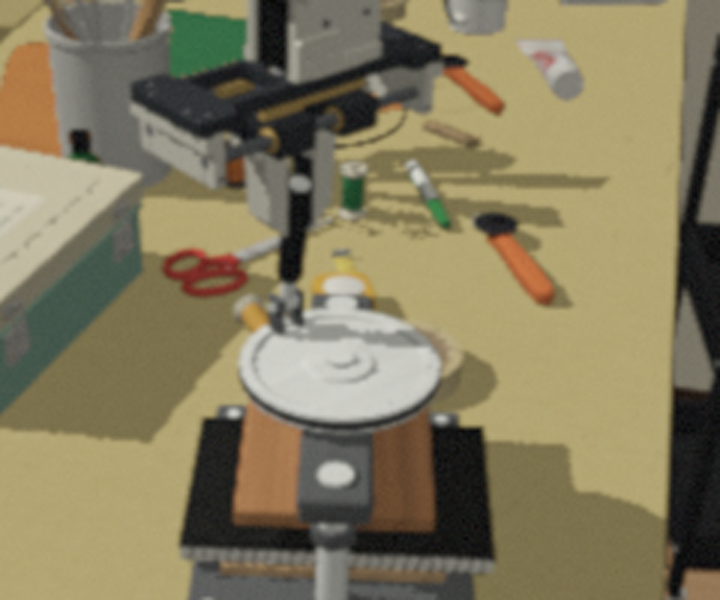

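View pics/wrist4.png

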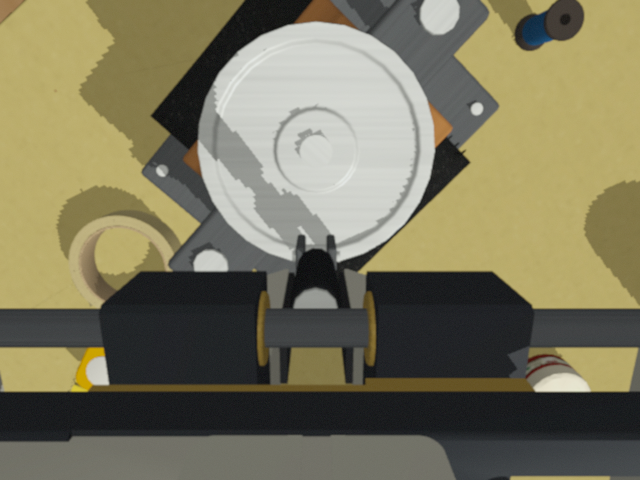

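Run:
```python
from h import *
a=np.radians(-36.3);e=np.array([np.cos(a),np.sin(a),0]);C=np.array([.521,-.0005,.145])
H=C+.055*e+[0,0,.019]
for th in (1.2,1.3,1.4,1.5,1.571):
    X=H+.094*(-np.cos(th)*e+np.sin(th)*np.array([0,0,1]))
    print(th,[proj(f"pics/{n}4.npz",X).round(1) for n in("wrist","side","scene")])
print([proj(f"pics/{n}4.npz",H).round(1) for n in("wrist","side","scene")])
print([proj(f"pics/{n}4.npz",C).round(1) for n in("wrist","side","scene")])
im=cv2.imread('pics/scene4.png');cv2.imwrite('pics/scene4z.png',cv2.resize(im[120:240,280:400],None,fx=5,fy=5,interpolation=2))
im=cv2.imread('pics/side4.png');cv2.imwrite('pics/side4y.png',cv2.resize(im[130:250,270:390],None,fx=5,fy=5,interpolation=2))
```

```text
1.2 [array([312.2, 233.8]), array([328. , 157.9]), array([330.8, 146.3])]
1.3 [array([312.2, 263.5]), array([324.9, 154.8]), array([328.3, 141.6])]
1.4 [array([312.3, 293. ]), array([321.8, 152.1]), array([325.7, 137.2])]
1.5 [array([312.3, 321.4]), array([318.5, 149.8]), array([323.1, 133.3])]
1.571 [array([312.4, 340.5]), array([316.3, 148.5]), array([321.2, 130.8])]
[array([314.1, 251.2]), array([315.9, 191.2]), array([319.9, 172.2])]
[array([314.1, 145.5]), array([333.8, 210.8]), array([334. , 199.9])]
```

View pics/scene4z.png

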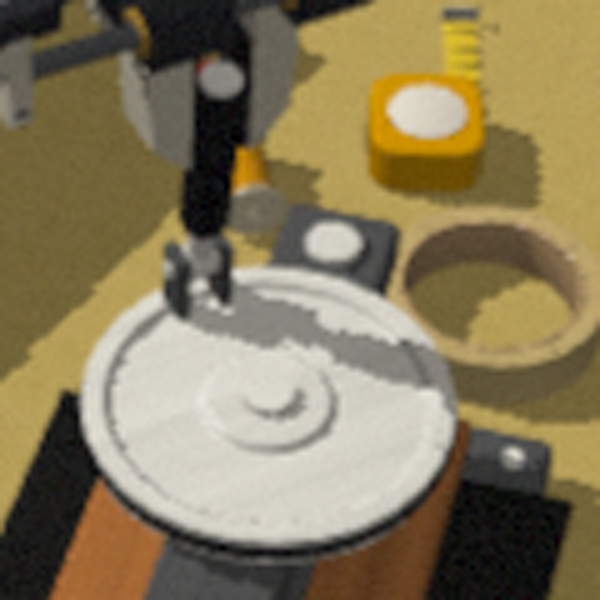

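View pics/side4y.png

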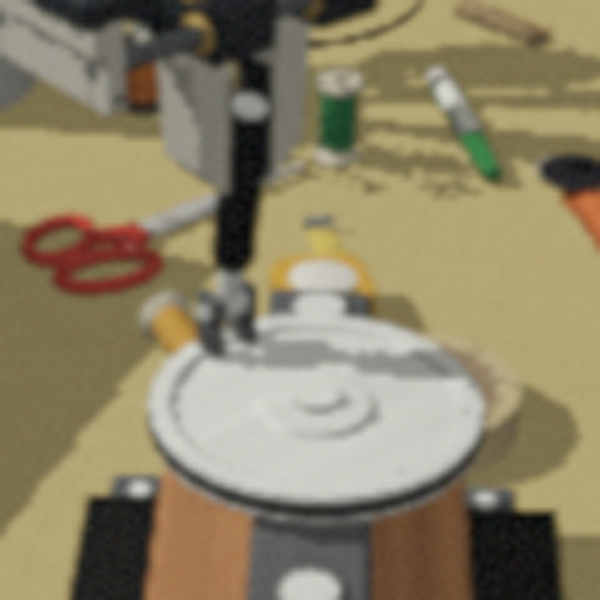

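The handle's cap is at scene (324.4,135.6) and side (319.8,151), which puts it at about 1.43–1.45 rad. It's a few mm short of the stop, so I'll nudge outward.

Call:
step_arm([
  [[0.012,0.002,-0.0015,0,0],[0.012,0.0035,-0.0026,0,0],[0.012,0.005,-0.0037,0,0],[0.012,0.006,-0.0045,0,0],[0.012,0.007,-0.005,0,0],[0.012,0.007,-0.005,0,0],[0.012,0.007,-0.005,0,0]],
])

```text
clock: 5.68
position: [0.5722, -0.0383, 0.2371]
ee_rot: [0.978, 2.98, -0.005]
force: [-2.5, -1.6, 3.2]
width: 0.196
```

```bash
python3 snap.py 5 side scene wrist
python3 - <<'E'
import cv2,numpy as np
a=cv2.imread('pics/scene5.png');b=cv2.imread('pics/side5.png');w=cv2.imread('pics/wrist5.png')
r=lambda x,f:cv2.resize(x,None,fx=f,fy=f,interpolation=2)
cv2.imwrite('pics/c5.png',np.hstack([r(a[120:200,290:370],5),r(b[140:220,280:360],5)]))
E
```

```text
5.8333 [ 0.57221194 -0.03835373  0.23705939] [ 0.9784945   2.97991172 -0.00519203] [-2.30179965 -3.18096538  3.86216524] [-0.67058901  0.69608651  0.01482672] 0.19097893615560046 [-0.43152855  0.37682758  0.55288527  1.74362971 -0.21605206  1.07863955
  1.12815822]
```

View pics/c5.png

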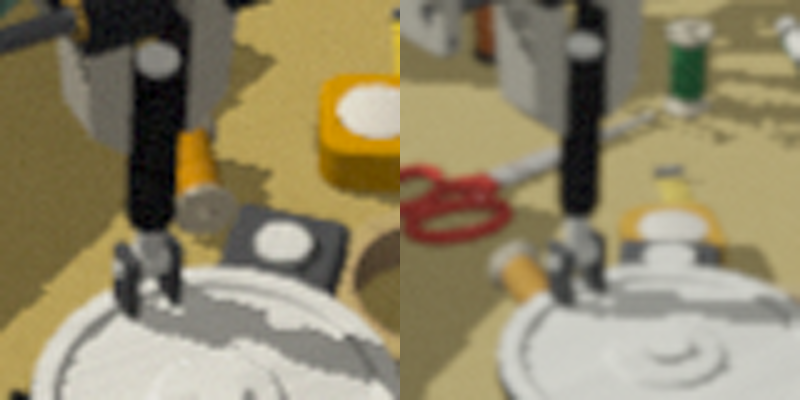

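View pics/wrist5.png

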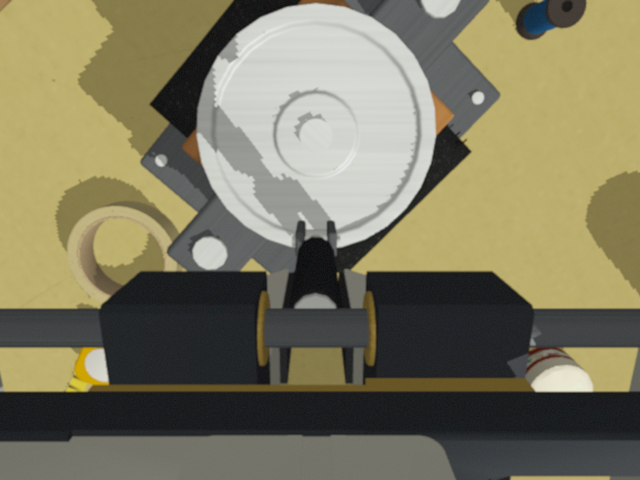

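The cap is now at scene (321.6,132) and side (317,149), so about 1.55 rad: upright. The TCP radius is about 63 mm against 55 mm for the handle, so I'll open slightly, recentre and regrip tight.

Call:
step_arm([
  [[0.03,0,0,0,0],[0.03,0,0,0,0],[0.03,0,0,0,0],[0.03,-0.003,0.0022,0,0],[0.03,-0.006,0.0044,0,0],[0.03,-0.006,0.0044,0,0],[0.01,-0.006,0.0044,0,0],[0.01,-0.006,0.0044,0,0],[0.01,-0.006,0.0044,0,0],[0.01,-0.006,0.0044,0,0],[0.01,-0.006,0.0044,0,0]],
], squeeze=35)

```text
clock: 6.75
position: [0.5661, -0.0341, 0.2371]
ee_rot: [0.979, 2.98, -0.005]
force: [-0.7, -0.3, 2.4]
width: 0.19
```

```bash
python3 snap.py 6 side scene wrist
python3 - <<'E'
import cv2,numpy as np
a=cv2.imread('pics/scene6.png');b=cv2.imread('pics/side6.png');w=cv2.imread('pics/wrist5.png')
r=lambda x,f:cv2.resize(x,None,fx=f,fy=f,interpolation=2)
cv2.imwrite('pics/c6.png',np.hstack([r(a[120:200,290:370],5),r(b[140:220,280:360],5)]))
E
```

```text
6.9 [ 0.56615211 -0.0340708   0.23709973] [ 0.97869262  2.97994791 -0.00530358] [-1.32284304 -0.42367522  1.58437856] [-0.09762962  0.31178471  0.02163604] 0.18744095402286143 [-0.44344132  0.36569618  0.5532263   1.75870546 -0.21037376  1.07316425
  1.11662726]
```

View pics/c6.png

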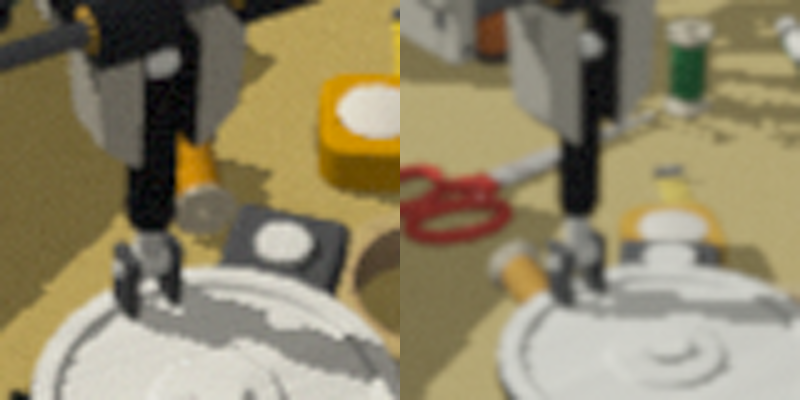

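View pics/wrist6.png

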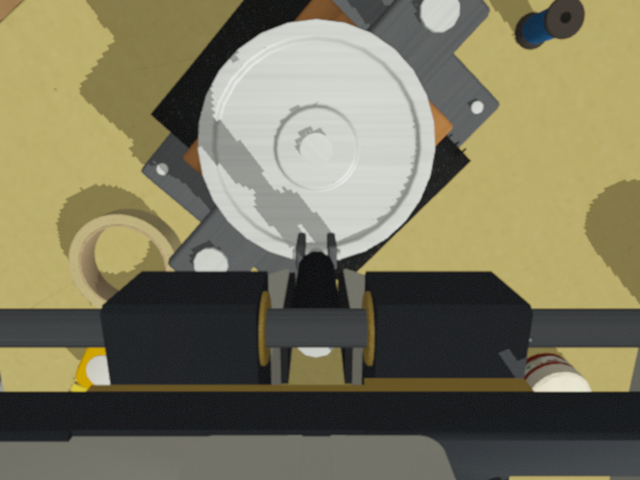

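```bash
cat > circ.py <<'E'
import sys,numpy as np
x,y,step,n=map(float,sys.argv[1:5]); cx,cy=.5215,-.001
if len(sys.argv)>5: cx,cy=map(float,sys.argv[5:7])
a=np.arctan2(y-cy,x-cx);print("ang",a,"r",np.hypot(x-cx,y-cy))
s=0
out=[]
for k in range(int(n)):
    s+=step*(0.5 if k==0 else 1)
    out.append("[0.01, %.4f, %.4f, 0, 0]"%(cx+.055*np.cos(a-s)-x,cy+.055*np.sin(a-s)-y))
print(", ".join(out),"end",a-s)
E
python3 circ.py .5661 -.0341 .09 20
```

```text
ang -0.6384597399079402 r 0.05554070579313885
[0.01, -0.0020, -0.0016, 0, 0], [0.01, -0.0052, -0.0053, 0, 0], [0.01, -0.0089, -0.0087, 0, 0], [0.01, -0.0128, -0.0117, 0, 0], [0.01, -0.0169, -0.0144, 0, 0], [0.01, -0.0213, -0.0167, 0, 0], [0.01, -0.0259, -0.0186, 0, 0], [0.01, -0.0306, -0.0201, 0, 0], [0.01, -0.0354, -0.0211, 0, 0], [0.01, -0.0404, -0.0217, 0, 0], [0.01, -0.0453, -0.0219, 0, 0], [0.01, -0.0502, -0.0216, 0, 0], [0.01, -0.0551, -0.0209, 0, 0], [0.01, -0.0599, -0.0197, 0, 0], [0.01, -0.0646, -0.0181, 0, 0], [0.01, -0.0691, -0.0161, 0, 0], [0.01, -0.0735, -0.0137, 0, 0], [0.01, -0.0776, -0.0109, 0, 0], [0.01, -0.0814, -0.0078, 0, 0], [0.01, -0.0849, -0.0043, 0, 0] end -2.3934597399079407
```

Call:
step_arm([
  [[0.01,-0.002,-0.0016,0,0],[0.01,-0.0052,-0.0053,0,0],[0.01,-0.0089,-0.0087,0,0],[0.01,-0.0128,-0.0117,0,0],[0.01,-0.0169,-0.0144,0,0],[0.01,-0.0213,-0.0167,0,0],[0.01,-0.0259,-0.0186,0,0],[0.01,-0.0306,-0.0201,0,0],[0.01,-0.0354,-0.0211,0,0],[0.01,-0.0404,-0.0217,0,0]],
])

```text
clock: 7.73
position: [0.5253, -0.0562, 0.2372]
ee_rot: [0.979, 2.979, -0.006]
force: [5.3, 0.2, -2.0]
width: 0.185
```

```bash
python3 - <<'E'
from cell import observe
s=observe();print(s['clock'],s['position'],s['force'],s['ft_torque'],s['width'])
E
python3 snap.py 7 side scene wrist
python3 - <<'E'
import cv2,numpy as np
a=cv2.imread('pics/scene7.png');b=cv2.imread('pics/side7.png')
r=lambda x,f:cv2.resize(x,None,fx=f,fy=f,interpolation=2)
cv2.imwrite('pics/c7.png',np.hstack([r(a[120:230,290:370],5),r(b[140:250,280:360],5)]))
E
```

```text
7.7333 [ 0.5252682  -0.0562443   0.23716763] [ 5.31786912  0.15486694 -1.97168793] [-0.1139349  -0.77694141  0.0041999 ] 0.18540582665991437
7.8833 [ 0.52447999 -0.05631556  0.23706884] [ 0.98009603  2.98125893 -0.00645396] [-1.69457758 -2.66946903  3.27681688] [-0.56096657  0.62720026 -0.02476996] 0.18765628986530203 [-0.43779262  0.29680185  0.56707194  1.85089173 -0.17741159  1.0426919
  1.1344923 ]
```

View pics/c7.png

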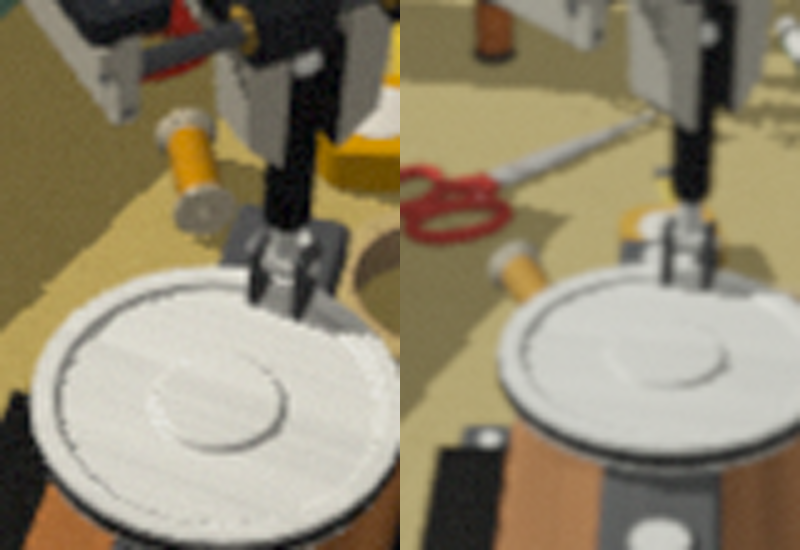

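The wheel follows: the handle is still upright and is now at the far −y side of the wheel, with about 5 N of drag. Continuing.

```bash
python3 circ.py .5245 -.0563 .09 20
```

```text
ang -1.516599904146654 r 0.05538131453838921
[0.01, -0.0025, 0.0003, 0, 0], [0.01, -0.0074, 0.0005, 0, 0], [0.01, -0.0123, 0.0011, 0, 0], [0.01, -0.0172, 0.0022, 0, 0], [0.01, -0.0219, 0.0036, 0, 0], [0.01, -0.0265, 0.0056, 0, 0], [0.01, -0.0308, 0.0079, 0, 0], [0.01, -0.0350, 0.0106, 0, 0], [0.01, -0.0389, 0.0136, 0, 0], [0.01, -0.0425, 0.0170, 0, 0], [0.01, -0.0458, 0.0207, 0, 0], [0.01, -0.0487, 0.0247, 0, 0], [0.01, -0.0513, 0.0289, 0, 0], [0.01, -0.0534, 0.0334, 0, 0], [0.01, -0.0552, 0.0380, 0, 0], [0.01, -0.0566, 0.0428, 0, 0], [0.01, -0.0575, 0.0476, 0, 0], [0.01, -0.0579, 0.0526, 0, 0], [0.01, -0.0580, 0.0575, 0, 0], [0.01, -0.0575, 0.0624, 0, 0] end -3.2715999041466546
```

Call:
step_arm([
  [[0.01,-0.0025,0.0003,0,0],[0.01,-0.0074,0.0005,0,0],[0.01,-0.0123,0.0011,0,0],[0.01,-0.0172,0.0022,0,0],[0.01,-0.0219,0.0036,0,0],[0.01,-0.0265,0.0056,0,0],[0.01,-0.0308,0.0079,0,0],[0.01,-0.035,0.0106,0,0],[0.01,-0.0389,0.0136,0,0],[0.01,-0.0425,0.017,0,0],[0.01,-0.0458,0.0207,0,0],[0.01,-0.0487,0.0247,0,0],[0.01,-0.0513,0.0289,0,0],[0.01,-0.0534,0.0334,0,0],[0.01,-0.0552,0.038,0,0],[0.01,-0.0566,0.0428,0,0],[0.01,-0.0575,0.0476,0,0],[0.01,-0.0579,0.0526,0,0],[0.01,-0.058,0.0575,0,0],[0.01,-0.0575,0.0624,0,0]],
])

```text
clock: 9.55
position: [0.4678, 0.0057, 0.2372]
ee_rot: [0.98, 2.979, -0.007]
force: [9.5, -6.2, -6.2]
width: 0.188
```

```bash
python3 snap.py 8 side scene wrist
python3 - <<'E'
import cv2,numpy as np
a=cv2.imread('pics/scene8.png');b=cv2.imread('pics/side8.png')
r=lambda x,f:cv2.resize(x,None,fx=f,fy=f,interpolation=2)
cv2.imwrite('pics/c8.png',np.hstack([r(a[120:240,290:390],4),r(b[140:260,280:380],4)]))
E
P=$(python3 -c "
from cell import observe
p=observe()['position'];print(p[0],p[1])"); echo $P; python3 circ.py $P .09 14
```

```text
9.7 [0.46790344 0.00651988 0.23717034] [ 0.97855835  2.97947837 -0.00589736] [ 9.15371387 -0.69191698 -6.4476721 ] [-0.04679624 -1.88156531 -0.00865389] 0.18813979915546652 [-0.5876119   0.18155203  0.53691934  1.98069535 -0.10319058  1.00308584
  0.93346952]
0.46790344032102127 0.006519876300478555
ang 3.0021973865490548 r 0.054121527592971945
[0.01, -0.0005, 0.0026, 0, 0], [0.01, 0.0007, 0.0074, 0, 0], [0.01, 0.0022, 0.0121, 0, 0], [0.01, 0.0042, 0.0166, 0, 0], [0.01, 0.0065, 0.0210, 0, 0], [0.01, 0.0093, 0.0251, 0, 0], [0.01, 0.0124, 0.0289, 0, 0], [0.01, 0.0158, 0.0325, 0, 0], [0.01, 0.0196, 0.0357, 0, 0], [0.01, 0.0236, 0.0386, 0, 0], [0.01, 0.0279, 0.0411, 0, 0], [0.01, 0.0324, 0.0432, 0, 0], [0.01, 0.0370, 0.0449, 0, 0], [0.01, 0.0418, 0.0462, 0, 0] end 1.7871973865490547
```

View pics/c8.png

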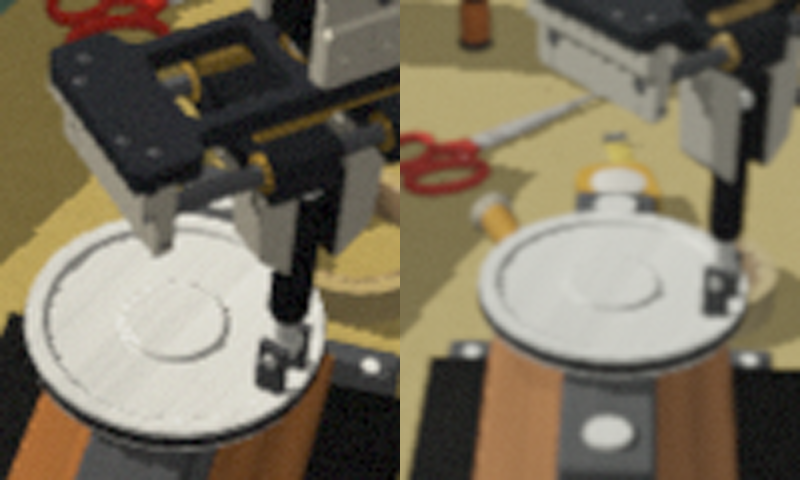

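The handle is now on the −x side. The 9 N of inward x force says my centre is about 1.5 mm too small in x, so I'll shift it to 0.523.

```bash
python3 circ.py .4679 .0065 .09 14 .5228 -.001
```

```text
ang 3.005821096643995 r 0.055409926908452124
[0.01, 0.0008, 0.0024, 0, 0], [0.01, 0.0019, 0.0072, 0, 0], [0.01, 0.0034, 0.0119, 0, 0], [0.01, 0.0054, 0.0165, 0, 0], [0.01, 0.0077, 0.0208, 0, 0], [0.01, 0.0105, 0.0249, 0, 0], [0.01, 0.0136, 0.0288, 0, 0], [0.01, 0.0170, 0.0324, 0, 0], [0.01, 0.0207, 0.0356, 0, 0], [0.01, 0.0248, 0.0385, 0, 0], [0.01, 0.0290, 0.0410, 0, 0], [0.01, 0.0335, 0.0432, 0, 0], [0.01, 0.0381, 0.0449, 0, 0], [0.01, 0.0429, 0.0462, 0, 0] end 1.790821096643995
```

Call:
step_arm([
  [[0.01,0.0008,0.0024,0,0],[0.01,0.0019,0.0072,0,0],[0.01,0.0034,0.0119,0,0],[0.01,0.0054,0.0165,0,0],[0.01,0.0077,0.0208,0,0],[0.01,0.0105,0.0249,0,0],[0.01,0.0136,0.0288,0,0],[0.01,0.017,0.0324,0,0],[0.01,0.0207,0.0356,0,0],[0.01,0.0248,0.0385,0,0],[0.01,0.029,0.041,0,0],[0.01,0.0335,0.0432,0,0],[0.01,0.0381,0.0449,0,0],[0.01,0.0429,0.0462,0,0]],
])

```text
clock: 10.87
position: [0.5094, 0.0514, 0.237]
ee_rot: [0.981, 2.981, -0.01]
force: [-1.7, -5.6, 5.9]
width: 0.188
```

```bash
python3 snap.py 9 side scene
python3 - <<'E'
import cv2,numpy as np
a=cv2.imread('pics/scene9.png');b=cv2.imread('pics/side9.png')
r=lambda x,f:cv2.resize(x,None,fx=f,fy=f,interpolation=2)
cv2.imwrite('pics/c9.png',np.hstack([r(a[140:300,280:380],4),r(b[140:300,280:380],4)]))
E
P=$(python3 -c "
from cell import observe
p=observe()['position'];print(p[0],p[1])"); echo $P; python3 circ.py $P .04 8 .5228 -.001
```

```text
10.9667 [0.51017079 0.05161275 0.23704575] [ 0.98036278  2.98016956 -0.00941759] [ 1.72817848 -4.79653633  3.56216985] [-0.94838104 -0.09478345  0.01679496] 0.18782108961953614 [-0.61872079  0.26549257  0.51378972  1.88049752 -0.14235586  1.03170552
  0.88839362]
0.5101707936535994 0.051612750612777716
ang 1.806379877866284 r 0.0541072858308593
[0.01, 0.0009, 0.0011, 0, 0], [0.01, 0.0030, 0.0015, 0, 0], [0.01, 0.0052, 0.0019, 0, 0], [0.01, 0.0074, 0.0021, 0, 0], [0.01, 0.0096, 0.0023, 0, 0], [0.01, 0.0118, 0.0024, 0, 0], [0.01, 0.0140, 0.0024, 0, 0], [0.01, 0.0162, 0.0023, 0, 0] end 1.506379877866284
```

View pics/c9.png

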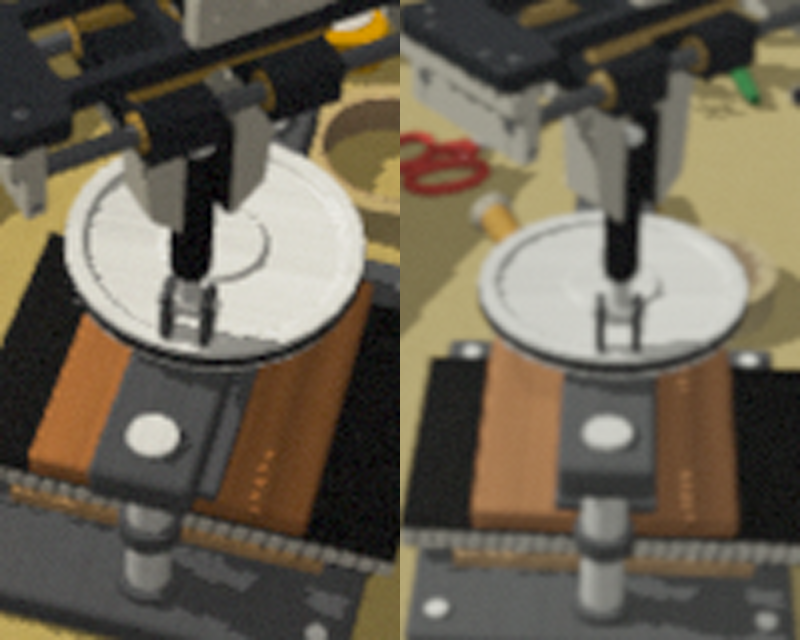

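```bash
cat > ft.py <<'E'
import sys,subprocess
import numpy as np
from cell import observe
s=observe();p=s['position'];f=s['force'];cx,cy=.5228,-.0018
d=np.array([p[0]-cx,p[1]-cy]);r=np.hypot(*d);u=d/r;t=np.array([u[1],-u[0]])
a=np.arctan2(d[1],d[0]);
print("clock",s['clock'],"travel",(-.638-a)%(2*np.pi),"r",r,"F tang resist",-f[:2]@t,"F rad",f[:2]@u,"fz",f[2],"Mz",s['ft_torque'][2],"w",s['width'])
subprocess.run(["python3","circ.py",str(p[0]),str(p[1]),sys.argv[1],sys.argv[2],str(cx),str(cy)])
E
python3 ft.py .04 8
```

```text
ang 1.8029777278352541 r 0.05488550611010846
[0.01, 0.0010, 0.0004, 0, 0], [0.01, 0.0032, 0.0008, 0, 0], [0.01, 0.0054, 0.0011, 0, 0], [0.01, 0.0076, 0.0014, 0, 0], [0.01, 0.0098, 0.0015, 0, 0], [0.01, 0.0120, 0.0016, 0, 0], [0.01, 0.0142, 0.0016, 0, 0], [0.01, 0.0164, 0.0015, 0, 0] end 1.502977727835254
clock 10.9667 travel 3.842207579344332 r 0.05488550611010846 F tang resist -0.5781183641094668 F rad -5.065485243580601 fz 3.5621698501840013 Mz 0.016794955716964474 w 0.18782108961953614
```

Call:
step_arm([
  [[0.01,0.001,0.0004,0,0],[0.01,0.0032,0.0008,0,0],[0.01,0.0054,0.0011,0,0],[0.01,0.0076,0.0014,0,0],[0.01,0.0098,0.0015,0,0],[0.01,0.012,0.0016,0,0],[0.01,0.0142,0.0016,0,0]],
])

```text
clock: 11.55
position: [0.523, 0.053, 0.237]
ee_rot: [0.982, 2.983, -0.011]
force: [-3.7, -3.4, 6.4]
width: 0.183
```

```bash
python3 ft.py .04 6
```

```text
ang 1.5667002929351086 r 0.054770942804327885
[0.01, 0.0011, 0.0002, 0, 0], [0.01, 0.0033, 0.0001, 0, 0], [0.01, 0.0055, -0.0001, 0, 0], [0.01, 0.0077, -0.0003, 0, 0], [0.01, 0.0098, -0.0007, 0, 0], [0.01, 0.0120, -0.0011, 0, 0] end 1.3467002929351086
clock 11.55 travel 4.078485014244478 r 0.054770942804327885 F tang resist 3.6933178433709246 F rad -3.4630212846279655 fz 6.400145333201169 Mz 0.0034784051077263786 w 0.18336097334743728
```

Call:
step_arm([
  [[0.01,0.0011,0.0002,0,0],[0.01,0.0033,0.0001,0,0],[0.01,0.0055,-0.0001,0,0],[0.01,0.0077,-0.0003,0,0],[0.01,0.0098,-0.0007,0,0],[0.01,0.012,-0.0011,0,0]],
])

```text
clock: 12.05
position: [0.5336, 0.0519, 0.237]
ee_rot: [-0.982, -2.983, 0.012]
force: [-4.4, -3.4, 6.6]
width: 0.189
```

```bash
python3 ft.py .04 6
```

```text
ang 1.3721471950466204 r 0.05481682916388575
[0.01, 0.0011, -0.0000, 0, 0], [0.01, 0.0032, -0.0006, 0, 0], [0.01, 0.0054, -0.0012, 0, 0], [0.01, 0.0075, -0.0019, 0, 0], [0.01, 0.0095, -0.0026, 0, 0], [0.01, 0.0115, -0.0035, 0, 0] end 1.1521471950466204
clock 12.05 travel 4.273038112132966 r 0.05481682916388575 F tang resist 3.6791346601060577 F rad -4.182978780336326 fz 6.568294643423289 Mz 0.0369876921871138 w 0.18924858542745943
```

Call:
step_arm([
  [[0.01,0.0011,0,0,0],[0.01,0.0032,-0.0006,0,0],[0.01,0.0054,-0.0012,0,0],[0.01,0.0075,-0.0019,0,0],[0.01,0.0095,-0.0026,0,0],[0.01,0.0115,-0.0035,0,0]],
])

```text
clock: 12.55
position: [0.5437, 0.0489, 0.237]
ee_rot: [-0.98, -2.98, 0.013]
force: [-3.5, -0.3, 6.9]
width: 0.19
```

```bash
python3 ft.py .04 6
```

```text
ang 1.1795049277944467 r 0.0548554992722887
[0.01, 0.0011, -0.0003, 0, 0], [0.01, 0.0031, -0.0012, 0, 0], [0.01, 0.0050, -0.0022, 0, 0], [0.01, 0.0069, -0.0033, 0, 0], [0.01, 0.0088, -0.0044, 0, 0], [0.01, 0.0106, -0.0057, 0, 0] end 0.9595049277944467
clock 12.55 travel 4.465680379385139 r 0.0548554992722887 F tang resist 3.1347810454217413 F rad -1.615228849741114 fz 6.911508565158692 Mz 0.07332521039540353 w 0.18960836158085123
```

Call:
step_arm([
  [[0.01,0.0011,-0.0003,0,0],[0.01,0.0031,-0.0012,0,0],[0.01,0.005,-0.0022,0,0],[0.01,0.0069,-0.0033,0,0],[0.01,0.0088,-0.0044,0,0],[0.01,0.0106,-0.0057,0,0]],
])

```text
clock: 13.05
position: [0.5527, 0.0442, 0.237]
ee_rot: [-0.978, -2.977, 0.012]
force: [-5.0, 0.6, 8.3]
width: 0.188
```

```bash
python3 ft.py .04 6
```

```text
ang 0.9940305292795525 r 0.054897376748835505
[0.01, 0.0010, -0.0005, 0, 0], [0.01, 0.0028, -0.0018, 0, 0], [0.01, 0.0045, -0.0031, 0, 0], [0.01, 0.0062, -0.0046, 0, 0], [0.01, 0.0078, -0.0060, 0, 0], [0.01, 0.0094, -0.0076, 0, 0] end 0.7740305292795524
clock 13.05 travel 4.651154777900034 r 0.054897376748835505 F tang resist 4.56730593816933 F rad -2.2017881442284977 fz 8.316030039843147 Mz -0.0027629533501567737 w 0.18785847656220564
```

Call:
step_arm([
  [[0.01,0.001,-0.0005,0,0],[0.01,0.0028,-0.0018,0,0],[0.01,0.0045,-0.0031,0,0],[0.01,0.0062,-0.0046,0,0],[0.01,0.0078,-0.006,0,0]],
])

```text
clock: 13.47
position: [0.5587, 0.0399, 0.237]
ee_rot: [-0.975, -2.974, 0.011]
force: [-6.7, 2.5, 9.2]
width: 0.185
```

```bash
python3 ft.py .04 6
```

```text
ang 0.859901870249619 r 0.05500094742628901
[0.01, 0.0008, -0.0007, 0, 0], [0.01, 0.0024, -0.0022, 0, 0], [0.01, 0.0040, -0.0038, 0, 0], [0.01, 0.0055, -0.0054, 0, 0], [0.01, 0.0069, -0.0071, 0, 0], [0.01, 0.0082, -0.0088, 0, 0] end 0.6399018702496189
clock 13.4667 travel 4.7852834369299675 r 0.05500094742628901 F tang resist 6.64541709232135 F rad -2.4867766597804124 fz 9.181765476029604 Mz -0.010132682590269698 w 0.1849417784868421
```

Stiffening shows: 3.7 → 4.6 → 6.6 N. I estimate about 30 N on the notebook.

Call:
step_arm([
  [[0.01,0.0008,-0.0007,0,0],[0.01,0.0024,-0.0022,0,0],[0.01,0.004,-0.0038,0,0],[0.01,0.0055,-0.0054,0,0]],
])

```text
clock: 13.8
position: [0.5622, 0.0367, 0.237]
ee_rot: [-0.971, -2.97, 0.009]
force: [-7.8, 3.9, 10.8]
width: 0.186
```

```bash
python3 ft.py .03 6
```

```text
ang 0.7737504609517196 r 0.055070293397281
[0.01, 0.0005, -0.0006, 0, 0], [0.01, 0.0016, -0.0019, 0, 0], [0.01, 0.0027, -0.0031, 0, 0], [0.01, 0.0038, -0.0044, 0, 0], [0.01, 0.0048, -0.0057, 0, 0], [0.01, 0.0057, -0.0070, 0, 0] end 0.6087504609517196
clock 13.8 travel 4.871434846227867 r 0.055070293397281 F tang resist 8.239220599100882 F rad -2.875967981177155 fz 10.77290353633827 Mz -0.030608819579846177 w 0.18633306185488963
```

Call:
step_arm([
  [[0.01,0.0006,-0.0007,0,0],[0.01,0.0017,-0.002,0,0],[0.01,0.0029,-0.0033,0,0],[0.01,0.004,-0.0047,0,0],[0.01,0.0051,-0.0061,0,0]],
])

```text
clock: 14.22
position: [0.5652, 0.0334, 0.237]
ee_rot: [-0.966, -2.966, 0.005]
force: [-7.8, 5.6, 9.0]
width: 0.188
```

```bash
python3 ft.py .03 4
```

```text
ang 0.6921747071294135 r 0.05511765232888025
[0.01, 0.0004, -0.0007, 0, 0], [0.01, 0.0014, -0.0020, 0, 0], [0.01, 0.0024, -0.0033, 0, 0], [0.01, 0.0034, -0.0047, 0, 0] end 0.5871747071294136
clock 14.2167 travel 4.953010600050172 r 0.05511765232888025 F tang resist 9.308849855598282 F rad -2.4590920176524165 fz 8.967486239066599 Mz -0.04226436221395448 w 0.18830371289468004
```

Call:
step_arm([
  [[0.01,0.0006,-0.0009,0,0],[0.01,0.0017,-0.0024,0,0],[0.01,0.0028,-0.0039,0,0],[0.01,0.0038,-0.0054,0,0],[0.01,0.0038,-0.0054,0,0]],
])

```text
clock: 14.63
position: [0.5672, 0.031, 0.237]
ee_rot: [-0.961, -2.963, 0.002]
force: [-7.2, 6.5, 9.2]
width: 0.189
```

```bash
python3 ft.py .03 4;python3 snap.py 10 side scene wrist
python3 - <<'E'
import cv2,numpy as np
a=cv2.imread('pics/scene10.png');b=cv2.imread('pics/side10.png')
r=lambda x,f:cv2.resize(x,None,fx=f,fy=f,interpolation=2)
cv2.imwrite('pics/c10.png',np.hstack([r(a[140:300,280:380],4),r(b[140:300,280:380],4)]))
E
```

```text
ang 0.6358716721839796 r 0.055146836941330886
[0.01, 0.0004, -0.0008, 0, 0], [0.01, 0.0013, -0.0021, 0, 0], [0.01, 0.0022, -0.0035, 0, 0], [0.01, 0.0031, -0.0049, 0, 0] end 0.5308716721839796
clock 14.6333 travel 5.009313634995607 r 0.055146836941330886 F tang resist 9.505979175373731 F rad -1.9642444356435766 fz 9.232702784500583 Mz -0.06673795426307431 w 0.18864111150623178
14.7833 [0.56712052 0.03099167 0.23699534] [-9.60652398e-01 -2.96305683e+00  1.96394319e-03] [-7.448372    5.69794495  8.44488634] [1.28497423 1.32117721 0.00521368] 0.1888057231965313 [-0.510256    0.38015877  0.50795933  1.72929096 -0.21151543  1.11141209
  1.01032931]
```

View pics/c10.png

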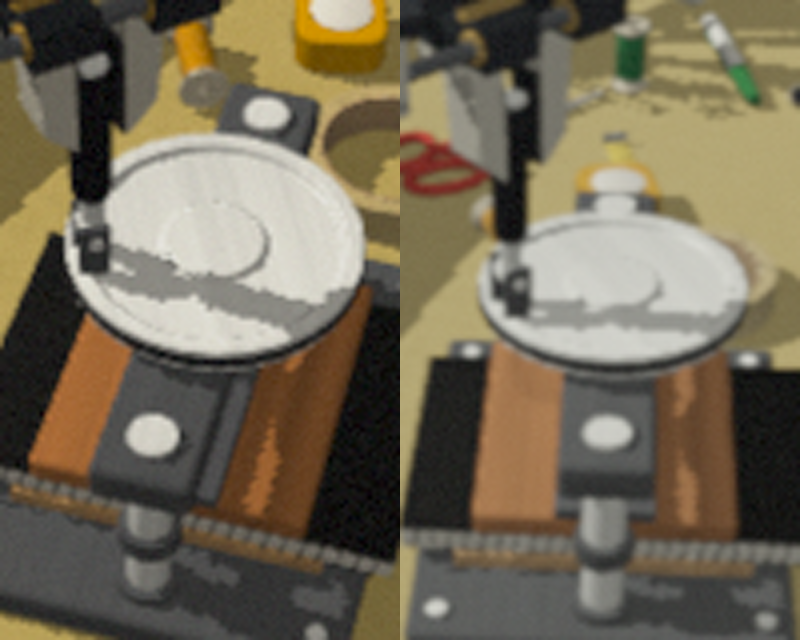

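View pics/wrist10.png

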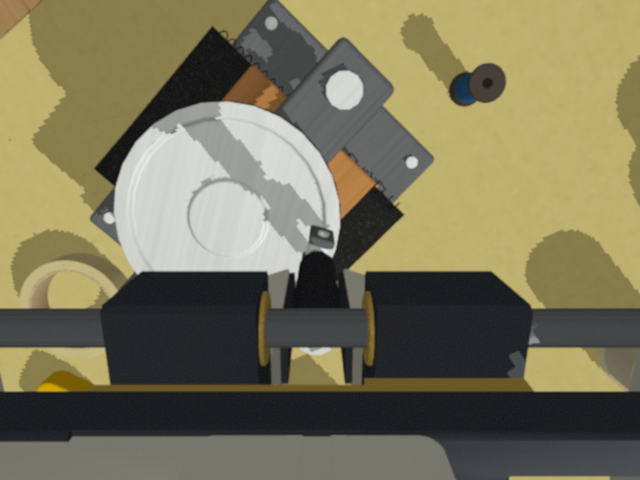

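The plate bears firmly: 9.5 N tangential means roughly 65–70 N on the notebook. The handle is still upright in both views. Now I'll release and spin the jaws to the tangent for folding.

Call:
step_arm([
  [[0.03,0,0,0,0],[0.05,0,0,0,0],[0.06,0,0,0,0],[0.06,0,0,0,0],[0.06,0,0,0,0]],
])

```text
clock: 15.2
position: [0.5671, 0.0309, 0.2368]
ee_rot: [-0.961, -2.963, 0.002]
force: [0.5, 0.4, 0.1]
width: 0.502
```

```bash
python3 snap.py 11 side scene wrist
python3 - <<'E'
import cv2,numpy as np
a=cv2.imread('pics/scene11.png');b=cv2.imread('pics/side11.png')
r=lambda x,f:cv2.resize(x,None,fx=f,fy=f,interpolation=2)
cv2.imwrite('pics/c11.png',np.hstack([r(a[140:240,280:380],4),r(b[140:240,280:380],4)]))
E
```

```text
15.35 [0.56713703 0.03084843 0.23691812] [-9.60976453e-01 -2.96290992e+00  2.22271209e-03] [-0.46347226 -0.03623448 -0.67250715] [ 0.00949745  0.01930193 -0.04029464] 0.6266628072063173 [-0.51045166  0.38037694  0.5085308   1.72932234 -0.21167427  1.11139451
  1.01051947]
```

View pics/c11.png

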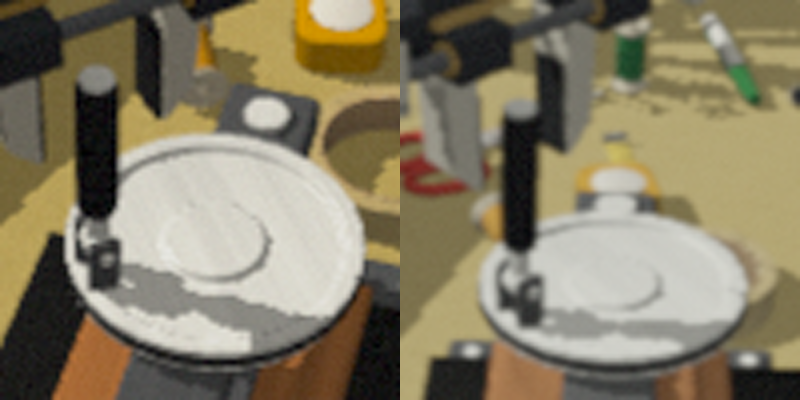

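View pics/wrist11.png

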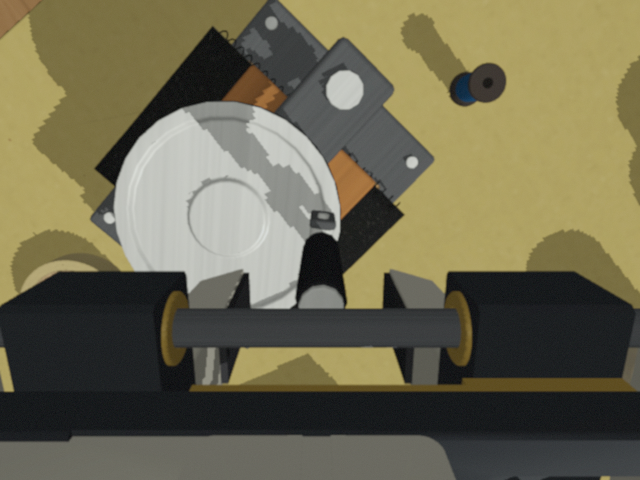

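Run:
```python
from h import *
from scipy.optimize import least_squares
obs={"scene":(304.2,160),"side":(310,166.8),"wrist":(322,295)}
C=np.array([.522,-.0012,.145])
def X(p):
    e=np.array([np.cos(p[0]),np.sin(p[0]),0]);return C+.055*e+[0,0,.019]+.094*(-np.cos(p[1])*e+np.sin(p[1])*np.array([0,0,1]))
f=lambda p:np.concatenate([proj(f"pics/{n}11.npz",X(p))-o for n,o in obs.items()])
s=least_squares(f,[.6,1.5]);print(s.x,np.degrees(s.x[0]),s.fun.round(1),X(s.x))
# free 3D point
g=lambda x:np.concatenate([proj(f"pics/{n}11.npz",x)-o for n,o in obs.items()])
s=least_squares(g,X(s.x));print(s.x,s.fun.round(1))
```

```text
[0.89675767 1.58105712] 51.38042976034935 [0.2 0.5 0.7 0.6 0.1 0.2] [0.55693005 0.04252547 0.25799505]
[0.55663366 0.04276218 0.2588972 ] [0.3 0.3 0.8 0.2 0.1 0.2]
```

The three views agree within 1 px: the handle is upright at angle 51.4° and (0.556, 0.042), after the wheel sprang back a little. I'll centre the open jaws on it and spin +87°.

Call:
step_arm([
  [[0.06,-0.005,0.005,0,0],[0.06,-0.0107,0.0112,0,0],[0.06,-0.0107,0.0112,0,7],[0.06,-0.0107,0.0112,0,14],[0.06,-0.0107,0.0112,0,21],[0.06,-0.0107,0.0112,0,28],[0.06,-0.0107,0.0112,0,35],[0.06,-0.0107,0.0112,0,42],[0.06,-0.0107,0.0112,0,49],[0.06,-0.0107,0.0112,0,56],[0.06,-0.0107,0.0112,0,63],[0.06,-0.0107,0.0112,0,70],[0.06,-0.0107,0.0112,0,77],[0.06,-0.0107,0.0112,0,84],[0.06,-0.0107,0.0112,0,87],[0.06,-0.0107,0.0112,0,87],[0.06,-0.0107,0.0112,0,87]],
])

```text
clock: 16.77
position: [0.556, 0.0426, 0.237]
ee_rot: [1.344, -2.819, 0.03]
force: [0.5, 0.2, 0.6]
width: 0.653
```

```bash
python3 snap.py 12 side scene wrist
python3 - <<'E'
import cv2,numpy as np
a=cv2.imread('pics/scene12.png');b=cv2.imread('pics/side12.png')
r=lambda x,f:cv2.resize(x,None,fx=f,fy=f,interpolation=2)
cv2.imwrite('pics/c12.png',np.hstack([r(a[140:240,280:380],4),r(b[140:240,280:380],4)]))
E
```

```text
16.9167 [0.556237   0.04227909 0.23693006] [ 1.34383495 -2.81900439  0.03027602] [0.32440409 1.06859449 0.05747869] [0.05273877 0.07981638 0.04214783] 0.6533834884358158 [-0.3262589   0.3340676   0.18518966  1.7473912  -0.04142079  1.07791621
  2.32957563]
```

View pics/c12.png

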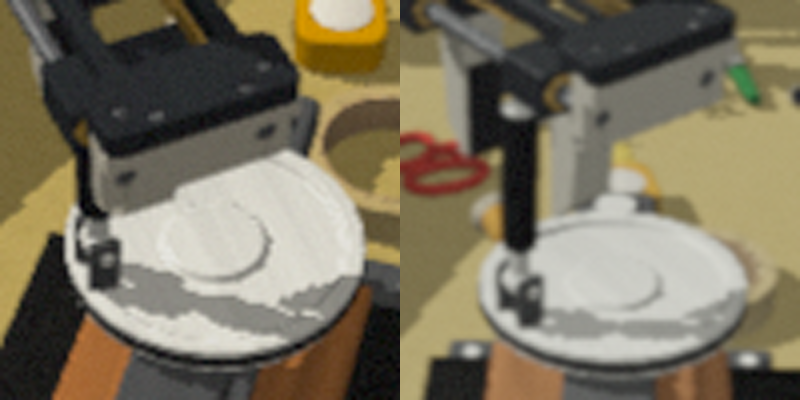

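View pics/wrist12.png

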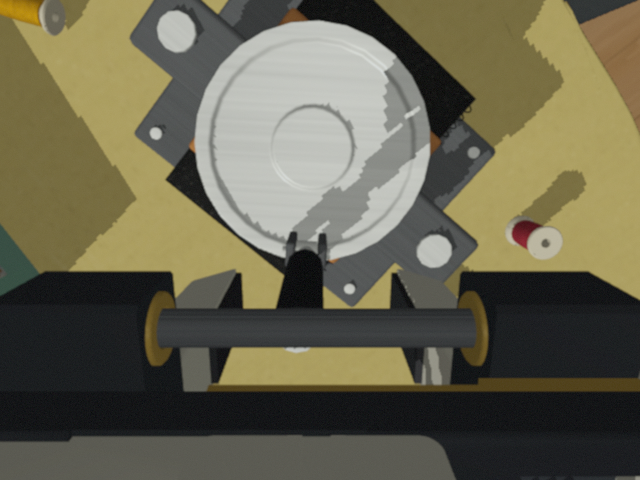

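Run:
```python
from h import *
im,d,K,t,R=load("pics/wrist12.npz");print("img right",R[:,0].round(3),"cam",t)
for X in ([.5563,.042,.184],[.5563,.042,.22],[.5563,.042,.258],[.522,-.0012,.145]):print(proj("pics/wrist12.npz",np.array(X)))
print(Ro.from_rotvec([1.344,-2.819,.03]).as_matrix().round(3))
```

```text
img right [-0.777  0.63  -0.009] cam [ 0.51486867 -0.00574815  0.38127698]
[315.33750416 263.08377289]
[314.40700687 289.90073741]
[312.89918101 333.35633182]
[315.04040364 146.63418577]
[[-0.629 -0.777 -0.008]
 [-0.777  0.629 -0.025]
 [ 0.025 -0.009 -1.   ]]
```

Against the wheel centre (312,150), the hinge (305,243) and the jaw midpoint (316), the handle sits about 4.5 mm left of the jaw centre, with its angle nearer 47°. I'll correct that, then close gently.

Call:
step_arm([
  [[0.06,0.0034,-0.003,0,-4],[0.05,0.0034,-0.003,0,-4],[0.04,0.0034,-0.003,0,-4],[0.03,0.0034,-0.003,0,-4],[0.02,0.0034,-0.003,0,-4],[0.01,0.0034,-0.003,0,-4],[0.01,0.0034,-0.003,0,-4],[0.01,0.0034,-0.003,0,-4],[0.01,0.0034,-0.003,0,-4]],
], squeeze=6)

```text
clock: 17.67
position: [0.5597, 0.0394, 0.237]
ee_rot: [1.245, -2.864, 0.029]
force: [0.1, -0.9, 0.7]
width: 0.187
```

```bash
python3 snap.py 13 wrist
python3 - <<'E'
import numpy as np
a=np.radians(47.3);L=.072
for k in range(1,19):
    t=np.pi/2*k/18; r=-L*np.sin(t); print(k,round(r*np.cos(a),4),round(r*np.sin(a),4),round(-L*(1-np.cos(t)),4))
E
```

```text
17.7167 [0.55967854 0.03934012 0.23698584] [ 1.24461688 -2.86366999  0.02911276] [-0.4625863   0.38796337 -0.07753966] [ 0.17175409  0.09819651 -0.00513151] 0.1905489480413097 [-0.32995185  0.34033554  0.20043304  1.7393659  -0.04923834  1.08208359
  2.27391454]
1 -0.0043 -0.0046 -0.0003
2 -0.0085 -0.0092 -0.0011
3 -0.0126 -0.0137 -0.0025
4 -0.0167 -0.0181 -0.0043
5 -0.0206 -0.0224 -0.0067
6 -0.0244 -0.0265 -0.0096
7 -0.028 -0.0304 -0.013
8 -0.0314 -0.034 -0.0168
9 -0.0345 -0.0374 -0.0211
10 -0.0374 -0.0405 -0.0257
11 -0.04 -0.0433 -0.0307
12 -0.0423 -0.0458 -0.036
13 -0.0443 -0.048 -0.0416
14 -0.0459 -0.0497 -0.0474
15 -0.0472 -0.0511 -0.0534
16 -0.0481 -0.0521 -0.0595
17 -0.0486 -0.0527 -0.0657
18 -0.0488 -0.0529 -0.072
```

View pics/wrist13.png

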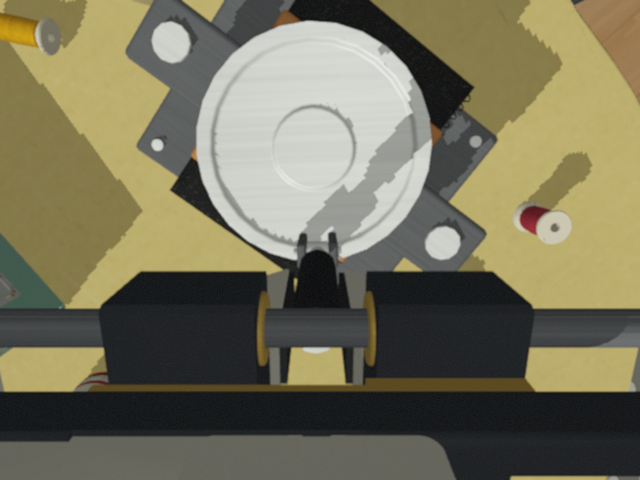

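The hinge and handle are both at u≈317, well aligned, with near-zero force. Folding.

Call:
step_arm([
  [[0.01,-0.004,-0.0045,-0.0003,0],[0.01,-0.0085,-0.0092,-0.0011,0],[0.01,-0.0126,-0.0137,-0.0025,0],[0.01,-0.0167,-0.0181,-0.0043,0],[0.01,-0.0206,-0.0224,-0.0067,0],[0.01,-0.0244,-0.0265,-0.0096,0],[0.01,-0.028,-0.0304,-0.013,0],[0.01,-0.0314,-0.034,-0.0168,0],[0.01,-0.0345,-0.0374,-0.0211,0],[0.01,-0.0374,-0.0405,-0.0257,0],[0.01,-0.04,-0.0433,-0.0307,0],[0.01,-0.0423,-0.0458,-0.036,0]],
])

```text
clock: 18.72
position: [0.5181, -0.0083, 0.2011]
ee_rot: [1.243, -2.866, 0.033]
force: [6.4, -4.9, 1.5]
width: 0.195
```

```bash
python3 snap.py 14 wrist side
python3 - <<'E'
import cv2,numpy as np
b=cv2.imread('pics/side14.png');w=cv2.imread('pics/wrist14.png')
r=lambda x,f:cv2.resize(x,None,fx=f,fy=f,interpolation=2)
cv2.imwrite('pics/c14.png',np.hstack([r(b[140:240,280:380],4),r(w,400/480)[:,60:460]]))
E
```

```text
18.8167 [ 0.51781593 -0.00856114  0.20049254] [ 1.242532   -2.86533929  0.03271501] [ 5.46428916 -6.89809131 -1.2503022 ] [-1.15836416 -1.25051235  0.18823093] 0.1960854535202322 [-0.2695623   0.30568611  0.21070617  1.89185016 -0.04529516  0.96112436
  2.34723484]
```

View pics/c14.png

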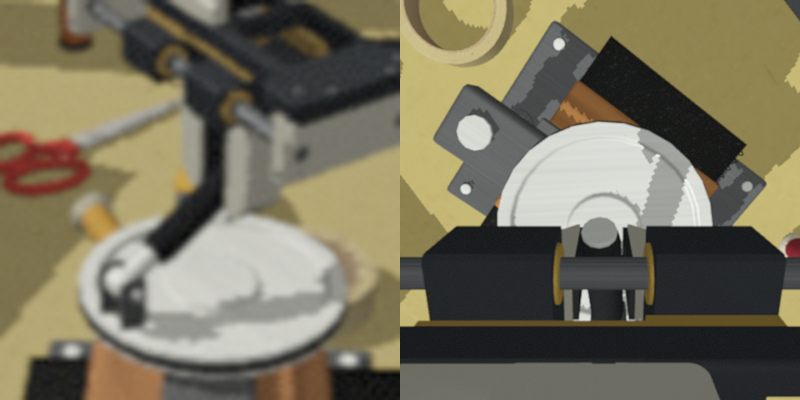

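Call:
step_arm([
  [[0.01,-0.0015,-0.0025,-0.0056,0],[0.01,-0.0031,-0.0044,-0.0114,0],[0.01,-0.0044,-0.0058,-0.0174,0],[0.01,-0.0053,-0.0068,-0.0235,0],[0.01,-0.0058,-0.0074,-0.0297,0],[0.01,-0.006,-0.0076,-0.0355,0],[0.01,-0.006,-0.0076,-0.0355,0]],
])

```text
clock: 19.4
position: [0.5115, -0.0166, 0.1637]
ee_rot: [1.242, -2.865, 0.033]
force: [4.1, -4.2, -0.6]
width: 0.198
```

```bash
python3 snap.py 15 wrist side
python3 - <<'E'
import cv2,numpy as np
b=cv2.imread('pics/side15.png');w=cv2.imread('pics/wrist15.png')
r=lambda x,f:cv2.resize(x,None,fx=f,fy=f,interpolation=2)
cv2.imwrite('pics/c15.png',np.hstack([r(b[140:240,280:380],4),r(w,400/480)[:,60:460]]))
E
```

```text
19.5 [ 0.51156831 -0.01666437  0.16417667] [ 1.24159703 -2.86452054  0.03317305] [ 3.72437113 -4.74377509 -1.08269278] [-0.77998935 -0.58420227  0.10872503] 0.20063183004749988 [-0.25085728  0.34033686  0.20664534  1.94809794 -0.05475501  0.87145854
  2.36889968]
```

View pics/c15.png

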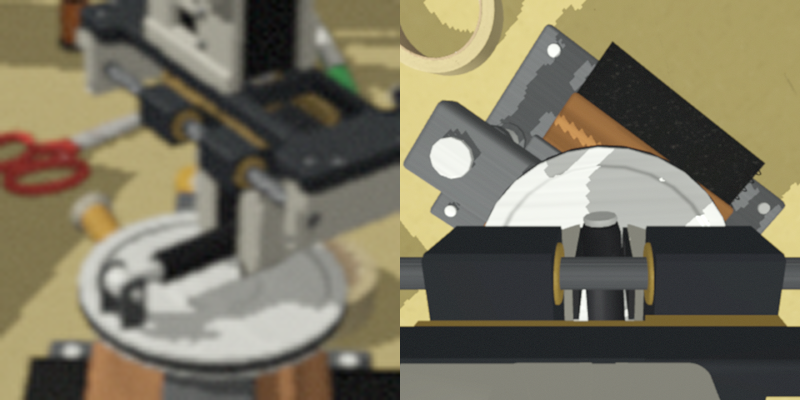

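The handle is down to roughly flat. I'll release, lift and check.

Call:
step_arm([
  [[0.03,0,0,0,0],[0.05,0,0,0,0],[0.05,0,0,0,0],[0.05,0,0,0,0],[0.05,0,0,0.02,0],[0.05,0,0,0.05,0],[0.05,-0.03,-0.035,0.08,0],[0.05,-0.04,-0.04,0.1,0],[0.05,-0.04,-0.04,0.12,0],[0.05,-0.04,-0.04,0.14,0]],
])

```text
clock: 20.33
position: [0.4704, -0.0575, 0.3057]
ee_rot: [1.239, -2.866, 0.033]
force: [0.6, 0.1, -0.3]
width: 0.545
```

```bash
python3 snap.py 16 wrist side scene
python3 - <<'E'
import cv2,numpy as np
b=cv2.imread('pics/side16.png');w=cv2.imread('pics/wrist16.png')
r=lambda x,f:cv2.resize(x,None,fx=f,fy=f,interpolation=2)
cv2.imwrite('pics/c16.png',np.hstack([r(b[140:240,280:380],4),r(w,400/480)[:,60:460]]))
E
```

```text
20.4833 [ 0.47209685 -0.05645812  0.30542975] [ 1.24300761 -2.86706945  0.03406327] [-1.16901771  0.4757626  -0.29657897] [0.12109935 0.04716761 0.01236382] 0.5419529359564379 [-0.2260785   0.13200102  0.24291195  1.8355534  -0.00541334  1.18393248
  2.40592555]
```

View pics/c16.png

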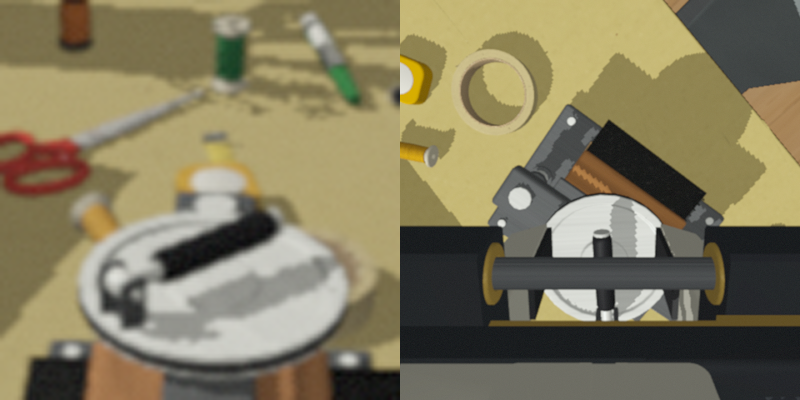

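View pics/scene16.png

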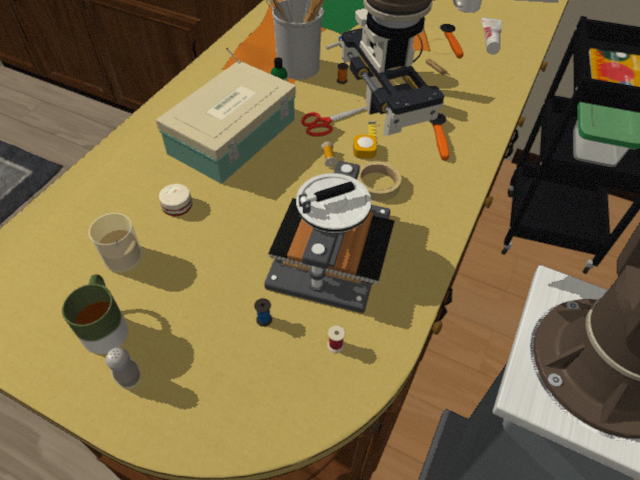

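```bash
cat > tilt.py <<'E'
import sys
from h import *
k=sys.argv[1];C=np.array([.522,-.0012])
for n in("scene","side"):
  for kk in ("0",k):
    im,P=cloud(f"pics/{n}{kk}.npz"); g=im.astype(int).sum(2)
    m=(np.hypot(P[...,0]-C[0],P[...,1]-C[1])<.05)&(P[...,2]>.153)&(P[...,2]<.25)&(g<150)
    q=P[m]; vx,vy,x0,y0=cv2.fitLine(q[:,:2].astype(np.float32),cv2.DIST_HUBER,0,.01,.01).ravel()
    if vx<0: vx,vy=-vx,-vy
    s=(q[:,:2]-C)@[vx,vy]; 
    bins=[round(float(np.percentile(q[(s>a)&(s<=a+.01),2],90)),4) for a in np.arange(-.035,.035,.01) if ((s>a)&(s<=a+.01)).sum()>4]
    pf=np.polyfit(s,q[:,2],1); print(n,kk,"ang",np.degrees(np.arctan2(vy,vx)).round(1),"inward slope rad",-pf[0].round(3),bins,len(q))
E
python3 tilt.py 16
```

```text
scene 0 ang -33.6 inward slope rad 0.037 [0.174, 0.1739, 0.1739, 0.1736, 0.1736, 0.1735, 0.1732] 285
scene 16 ang 49.2 inward slope rad 0.018 [0.1749, 0.1751, 0.1742, 0.1739, 0.1743, 0.1741, 0.1735] 333
side 0 ang -36.5 inward slope rad 0.0 [0.1719, 0.172, 0.1719, 0.1721, 0.172, 0.1714, 0.1723] 165
side 16 ang 49.1 inward slope rad 0.023 [0.1737, 0.1732, 0.1732, 0.173, 0.1724, 0.1728, 0.1723] 194
```

Both depth views show the handle within about 0.02 rad of its original flat pose, and the wheel angle unchanged since release (about 49°). The spools at (263,313) and (336,340) and the tape at (380,180) are where they were at the start. The gripper is clear, so I'm handing in.

```bash
python3 -c "
from cell import arm,observe
print(observe()['clock'],observe()['force']);print(arm.sign_off())"
```

```text
20.4833 [-1.16901771  0.4757626  -0.29657897]
the job is handed in; nothing more can be done
None
```

The notebook is clamped, the handle is folded flat again, and I handed the job in at 20.5 s of the 72 s allowed. No verdict was reported.

**What I did:**
- **Swung the handle upright:** it first stopped at about 1.43 rad, so I nudged it to about 1.55 rad and regripped.
- **Wound the wheel:** I turned it clockwise about 4.75 rad, measured by the handle's angle in the images. The tangential push rose from about 3.7 N running free to about 9.5 N, which I estimate as 65–70 N on the notebook.
- **Let go and folded:** the wheel sprang back a little on release, as expected. I then folded the handle down and moved the gripper clear.

**Last checks:**
- **Handle:** two depth views put it within about 0.02–0.03 rad of flat.
- **Wheel:** its angle did not change measurably during folding, about 49° against 47–51° after release.
- **Spools and tape roll:** they are at the same pixels as at the start.

**Uncertain or disagreeing:**
- **Clamping force:** I did not measure what is left after release. The 30–40 N comes from the task's description, not from a check.
- **Handle position:** two estimates after release differed by about 4 mm (51° against 47°). I used the wrist view, and the fold then showed 5–9 N of sideways force.
- **Grip slip:** near the end of winding the handle shifted a few mm in the pads. The gripper's position therefore overstated the wheel's turn, so I relied on force to decide when to stop.

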